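# Fit a grinding point in the collet of a tube-end grinder

## Task

Fit the terracotta-coloured grinding point from the blue tool block into the upright collet of the tube-end grinder: press its shank fully home, so that the collar sits flush on the collet's mouth, but do not ram it. Then swing the orange knob of the collet nut's lever clockwise (seen from above) until the collet grips the shank firmly; stop there without overtightening, let go, and leave the grey felt bob, the timer and the dish where they are.

Things in the scene. Friction and masses are not known exactly. Their poses are not given: they have to be found in the camera images.
- grinder: tube-end grinder fixed to the bench: white rounded housing 110 x 110 mm, 40 mm high, with an upright steel collet, and round it the dark fluted collet nut (diameter 47 mm, z 59 to 82 mm). Origin under the centre of the housing on the bench, on the axis of collet and nut. At yaw 0 its front with dial and green switch faces -x. The nut resists with 0.4 N m (5.3 N at the knob)
- mouth (a point): centre of the collet's mouth: flat top face (outer diameter 25 mm) of the steel collet, 95 mm above the bench. Bore 14 mm, chamfered to 16.4 mm, 40 mm deep. Snubbers 27 mm below the mouth drag with about 8 N on the shank over its last 5 to 6 mm; then the collar stops hard on the face
- lever_knob (a point): axis of the upright orange knob, a pin of diameter 14 mm, at z 102 mm (pin from z 69 to 112 mm), 75 mm from the collet's axis on the nut's black lever (bar 9 mm, z 69 mm). Starts toward the grinder's front, 20 degrees to one side to 60 degrees clockwise. After 21 to 61 degrees of turn (hidden) the jaws meet the shank; then the knob's force rises by 19 N per rad
- collet: the steel collet's rim with the flat top face; its origin is the grinder's origin on the bench, not the mouth. To seat the point, 12 to 15 N of push is enough; over about 30 N damages the rim. The nut stays where it is left; tangential force at the knob while turning: 5.3 N free, firm grip from 7.5 N, overtightened above 10.5 N, about 9 N is right
- point: grinding point, 120 g: steel shank diameter 12 mm, 32 mm long, chamfered end; steel collar diameter 25 mm, 5 mm thick; terracotta-coloured stone diameter 25 mm, cylindrical from 8 to 32 mm above the collar's underside, tapering to a blunt tip at 41 mm. Origin on the axis at the collar's underside, z toward the tip. Stands stone up in an end well of the block, either end
- tool_block: blue block 56 (x) x 120 (y) x 45 mm, fixed, with three wells (14 mm wide, 38 mm deep) at y = -36, 0 and +36 mm in its frame; origin under its centre. One end well holds the point, the other the bob, their collars on the block's top at z 45 mm; the middle one is empty
- bob: grey felt polishing bob with the same shank and collar and a head of diameter 25 mm with a round top 36 mm above the collar's underside; origin as on the point. Leave it in its well
- petri: clear dish with lid, diameter 61 mm, 14 mm high, loose on the bench; leave it alone
- timer: small white timer 58 x 66 x 18 mm, loose on the bench behind the grinder; leave it alone
- jaws: the set of three brass jaws inside the collet, 7 to 23 mm below the mouth, driven inward by the nut, 3 mm per rad; open, they lie outside the bore. Its origin is the grinder's origin on the bench. Their forces on the shank, added up: 45 N or more is a firm grip, above 135 N is overtightened
Things that resemble listed ones, but are neither listed nor needed, are in the scene too. Of the things that look like the point, the largest one is meant.

How it is judged:
On the way, in this order (a step that is already met when the one before it is completed fails the run):
1. the point stands fully home in the collet (horizontal distance between point and mouth below 0.0025 m and z of point in the frame of mouth between -0.003 and 0.0015 m and angle between point's own z axis and vertical below 0.06 rad), for 0.2 s.
2. the jaws grip the seated shank firmly (all of step 1 and contact force between jaws and point above 45 N), for 0.2 s.
At the end, for the whole second after the job is handed in: the grinding point stands upright (within 3.4 degrees) in the collet, centred within 2.5 mm, its collar's underside within 1.5 mm of the mouth, the three jaws together press on the shank with at least 45 N, and it is at rest (all of step 2 and linear speed of point below 0.02 m/s); the robot touches nothing.
It fails at once if the collet is overtightened (the jaws press on the point with more than 135 N in all) (contact force between jaws and point above 135 N).
It fails at once if the point is rammed on the collet's rim (contact forces added up over 75 N, about 30 N of push) (contact force between collet and point above 75 N).
It fails at once if the felt bob, the dish or the timer is moved by more than 15 mm (distance of any of bob, petri, timer from where it was at the start of the episode above 0.015 m).
It also fails if it takes over 67 s, if anything falls off the work surface, if the arm or the gripper's body presses on something with over 40 N, if the wrist force passes 120 N, or if a joint passes its speed limit or range.

## Robot

A 6-joint arm with a two-finger parallel gripper is mounted at the origin on a cart in front of the work surface, level with it; the furniture and walls round the work are solid. World frame = base frame: x ahead of the robot, y to its left, z up, the work surface at z = 0. Lengths are in m, angles in rad, forces in N, time in s.
With the tool pointing down it reaches from about 0.25 to 0.775 m from the base axis. Payload 4 kg.
Tool frame: the origin (TCP) lies midway between the tips of the shut fingers; the grasp point (between the pads) lies 19 mm behind it; x points along the fingers, y is the direction in which the jaws open and shut, and the axes are right-handed (so a half turn about x gives the same grasp; the last joint's range is limited). The gripper opens to 94 mm and grips with 3 to 60 N. Pads are 16 mm wide; open, the fingers measure 119 mm over their backs; the gripper's body (75 mm by 177 mm) begins 78 mm behind the grasp point.
Start: joints at [1.037, 0.087, 1.371, -0, 1.684, -0.103], TCP at [0.23, 0.5, 0.206] pointing down, gripper open.
Joint ranges: [-3.1, 3.1], [-0.76, 2.03], [0.27, 2.55], [-1.08, 4.22], [0.17, 2.65], [-2.57, 2.57]. Speed limits (rad/s): [2.79, 2.79, 3.14, 3.14, 3.14, 3.14].

## Interface

Orientations are given as a unit quaternion [w, x, y, z].
In Python, from cell import get_state, viewer, order, finder gives the robot as it stands. The module is installed in compiled form; this text tells all that it offers.
- The arm moves only by the shell command python3 -m pendant 'ROWS' [OPENING]. ROWS is JSON, a list that holds one entry, the list of rows, each a list of 6 numbers: the shift along the tool's x, y, z as a fraction of full scale, then the turn, a rotation vector about the tool's x, y, z as a fraction of full scale. A call has 1 to 5 rows; each row is the pose to reach, as a shift and turn from the pose measured when the call began, along the tool's axes at that moment; what a row does not reach only later rows make up. Full scale, the value 1, is 0.2 m for a shift and pi/4 rad for a turn. A row lasts 1/8 s, in which the tool goes at most 62.5 mm and 10.7 degrees, less where a joint would pass 70% of its speed; a pose out of reach is approached as far as the arm can. A call with a number of a shift or a turn outside -1 to 1 is refused whole. A call with a gripper value outside its range is refused whole. OPENING is the opening, from -1 (shut) to 1 (fully open), so that 0 is half open, set as the call begins (- or left out, the last holds). The fingers move at their own pace and stop on an object; the grip force is fixed at half the most. Time passes only in rows, so rows that repeat a pose let the fingers close. It gives the time, the measured TCP pose, the force and the opening at its end, in the units of the state.
- get_state(): the state, without advancing time (a new reading comes with each control period).
- viewer.capture(name): name is "side" or "top" or "wrist"; returns the picture (400x640x3 uint8, red, green, blue); there is no depth.
- viewer.camera_info(name): a dict with "intrinsics" (3x3 intrinsics, pixels), "k1" (the pictures are not rectified: a ray, as slopes to the right and down, at radius r is drawn at 1 + k1 r^2 times it, then the intrinsics apply), "extrinsics" (4x4, takes a point from camera to world coordinates); the wrist camera has in their place "mount" (4x4, takes a point from camera to tool coordinates, whose origin is the TCP and whose axes are the tool frame's). Camera axes: x right, y down, z forward; pixel columns grow to the right and rows downward; lengths in m; the calibration is good to about 2 mm. A picture is of the moment at which its call begins: read the wrist's pose just before it. camera_info takes no time and is no camera call.
- order.close_job(): hands the job in, once; it reports no verdict.
Trained networks look in the newest picture that a camera, given by its name, has taken for a name from the list of things; names that differ only in an ending like _2 or _b are one class to them, and where a whole thing is asked for, a point or a joint stands for the part that bears it (a point fixed in the world has none). Each returns a list of dicts, best first, with "score" (0 to 1); they miss things now and then, are a little off and sometimes report something else, mostly with a low value. They report only what shows in the picture. A call takes as long as a camera call. They do not tell look-alikes from the thing itself.
- finder.masks_of(query, camera): "region" (400x640 bool, what is visible of it).
- finder.spot_point(query, camera): "position" ([x, y, z] in m, in world coordinates, good to about 4 mm: a listed point, or the origin of a listed thing).
The state is a dict: "clock": time; "joint_pos": joint angles; "qvel": joint speeds; "effort": joint torques, N m; "position": TCP position; "ee_rot": TCP orientation; "wrist_force": force on the tool from outside, world axes, zero at the start; "wrist_torque": the same for the moment, N m; "opening": finger opening in m.
Only numpy, scipy, OpenCV 4.12 (cv2) and the standard library are available. Lean on these libraries where they do the work, as an engineer would, in place of code of your own. Each camera call takes 0.05 s, during which the arm holds its last target.

## Working session

There is one attempt and no reset: what is moved stays moved. The work goes in short steps, Python scripts to look and compute and a shell command to move; the robot and the scene stay as the last step left them, time stands still between calls to the robot, and variables do not carry over. Pictures are saved under pics/ and viewed, and the job is handed in when it is done.

```bash
mkdir -p pics; ls; python3 - <<'E'
from cell import get_state, viewer, finder
import cv2,numpy as np
np.set_printoptions(precision=4,suppress=True)
s=get_state(); print({k:np.round(v,4) for k,v in s.items()})
for c in ["side","top","wrist"]:
    im=viewer.capture(c); cv2.imwrite(f"pics/{c}0.png",im[:,:,::-1])
    print(c,viewer.camera_info(c))
    if c!="wrist":
        for q in ["point","mouth","lever_knob","tool_block","bob","grinder"]:
            for d in finder.spot_point(q,c)[:3]: print(q,np.round(d["position"],4),round(d["score"],2))
print(get_state()["clock"])
E
```

```text
pics
{'clock': np.float64(0.0), 'joint_pos': array([ 1.0369,  0.0879,  1.3722, -0.    ,  1.6836, -0.1031]), 'qvel': array([ 0.0005, -0.0009,  0.0009, -0.0003, -0.0003,  0.0002]), 'effort': array([  0.0002, -34.0168, -30.244 ,   0.0719,   0.0327,  -0.0002]), 'position': array([0.2294, 0.4993, 0.2043]), 'ee_rot': array([ 0.6905,  0.1504,  0.691 , -0.1519]), 'wrist_force': array([-0.5766,  0.8255,  0.1204]), 'wrist_torque': array([-0.006 ,  0.0686,  0.0525]), 'opening': np.float64(0.0937)}
side {'intrinsics': array([[473.8393,   0.    , 314.3375],
       [  0.    , 473.8393, 207.0739],
       [  0.    ,   0.    ,   1.    ]]), 'k1': -0.12981900596242046, 'extrinsics': array([[-0.9688, -0.1027,  0.2255,  0.3194],
       [-0.2478,  0.4063, -0.8795,  0.9784],
       [-0.0013, -0.9079, -0.4191,  0.4485],
       [ 0.    ,  0.    ,  0.    ,  1.    ]])}
point [0.4202 0.3108 0.0464] 0.69
point [0.3286 0.3341 0.0234] 0.64
point [0.3511 0.2875 0.0264] 0.48
mouth [0.5184 0.0136 0.0949] 0.52
lever_knob [0.4462 0.0367 0.1029] 0.52
lever_knob [0.5176 0.0154 0.0011] 0.26
tool_block [0.4243 0.3535 0.000
[... 421 characters left out ...]
  ,  1.    ]])}
point [0.4224 0.3124 0.0416] 0.72
point [0.3314 0.3332 0.0283] 0.6
mouth [0.5195 0.0162 0.0934] 0.52
mouth [0.4421 0.0378 0.1001] 0.22
lever_knob [0.4473 0.0399 0.1025] 0.85
tool_block [0.4207 0.3499 0.001 ] 0.82
tool_block [0.4447 0.0384 0.0998] 0.34
bob [0.4279 0.3831 0.0483] 0.53
grinder [0.5211 0.0126 0.0005] 0.74
wrist {'intrinsics': array([[338.9788,   0.    , 325.8021],
       [  0.    , 338.9788, 202.8017],
       [  0.    ,   0.    ,   1.    ]]), 'k1': -0.010429116931418455, 'mount': array([[-0.0014, -0.2628,  0.9648, -0.1793],
       [ 1.    , -0.    ,  0.0014, -0.0003],
       [-0.0004,  0.9648,  0.2628, -0.0765],
       [ 0.    ,  0.    ,  0.    ,  1.    ]])}
0.75
```

View pics/side0.png

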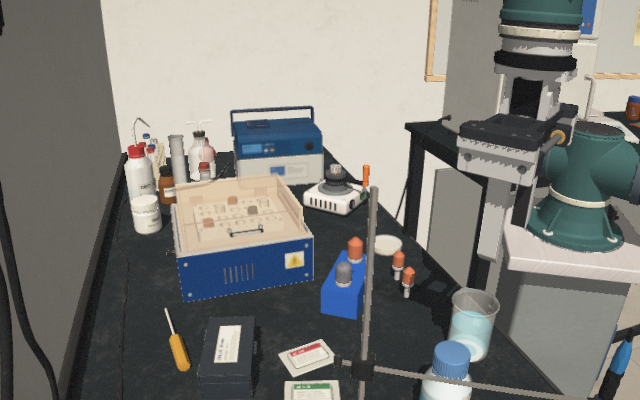

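View pics/top0.png

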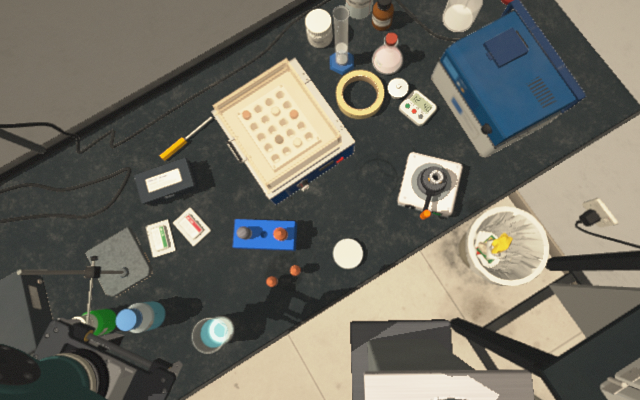

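View pics/wrist0.png

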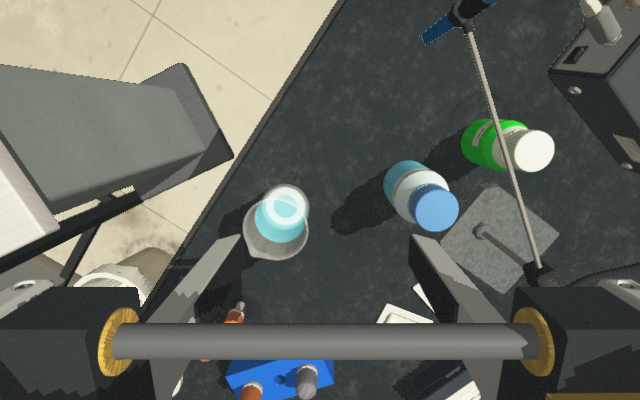

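```bash
cat > h.py <<'E'
import numpy as np, sys
from scipy.spatial.transform import Rotation as R
from cell import get_state, viewer, finder
np.set_printoptions(precision=4,suppress=True)
def Rt(s): 
    q=s["ee_rot"]; return R.from_quat([q[1],q[2],q[3],q[0]])
def want(phi):  # tool x down, tool y at angle phi deg in world
    p=np.radians(phi); x=np.array([0,0,-1.]); y=np.array([np.cos(p),np.sin(p),0]); z=np.cross(x,y)
    return R.from_matrix(np.c_[x,y,z])
def plan(pos,phi=None):
    s=get_state(); r=Rt(s)
    d=r.inv().apply(np.array(pos)-s["position"])/0.2
    t=np.zeros(3) if phi is None else (r.inv()*want(phi)).as_rotvec()/(np.pi/4)
    print("row",np.round(d,4).tolist(),np.round(t,4).tolist())
def show():
    s=get_state(); r=Rt(s).as_matrix()
    print("t",round(float(s["clock"]),2),"pos",np.round(s["position"],4),"yaw_y",np.round(np.degrees(np.arctan2(r[1,1],r[0,1])),2),"xax",np.round(r[:,0],4),"F",np.round(s["wrist_force"],2),"T",np.round(s["wrist_torque"],2),"op",round(float(s["opening"]),4),"j",np.round(s["joint_pos"],3))
def proj(P,cam,T=None):
    ci=viewer.camera_info(cam)
    if T is None: T=ci["extrinsics"]
    p=np.linalg.inv(T)@np.r_[P,1]; a=p[:2]/p[2]; a=a*(1+ci["k1"]*(a@a)); return (ci["intrinsics"]@np.r_[a,1])[:2]
def ray(uv,cam,T=None):
    ci=viewer.camera_info(cam)
    if T is None: T=ci["extrinsics"]
    b=(np.linalg.inv(ci["intrinsics"])@np.r_[uv,1])[:2]; a=b.copy()
    for _ in range(20): a=b/(1+ci["k1"]*(a@a))
    return T[:3,3], T[:3,:3]@np.r_[a,1]
def atz(uv,cam,z,T=None):
    o,d=ray(uv,cam,T); return o+d*(z-o[2])/d[2]
def wristT(s=None):
    s=s or get_state(); T=np.eye(4); T[:3,:3]=Rt(s).as_matrix(); T[:3,3]=s["position"]
    return T@viewer.camera_info("wrist")["mount"]
E
python3 - <<'E'
from h import *
show()
for ph in (0,180): plan([.421,.312,.2],ph)
import cv2
# crop zooms
a=cv2.imread("pics/top0.png"); 
cv2.imwrite("pics/tz.png",np.hstack([cv2.resize(a[190:290,215:315],(400,400),interpolation=2),cv2.resize(a[140:240,385:485],(400,400),interpolation=2)]))
b=cv2.imread("pics/side0.png")
cv2.imwrite("pics/sz.png",np.hstack([cv2.resize(b[220:320,310:410],(400,400),interpolation=2),cv2.resize(b[140:240,290:390],(400,400),interpolation=2)]))
E
```

```text
t 0.75 pos [0.2297 0.4998 0.2056] yaw_y 65.32 xax [ 0.0001  0.0002 -1.    ] F [-0.08 -0.31  0.38] T [ 0.   -0.08  0.  ] op 0.0939 j [ 1.037  0.087  1.371  0.     1.684 -0.103]
row [0.0278, -0.4537, 1.2612] [1.4515, -0.0002, -0.0003]
row [0.0278, -0.4537, 1.2612] [-2.5485, 0.0003, -0.0002]
```

View pics/tz.png

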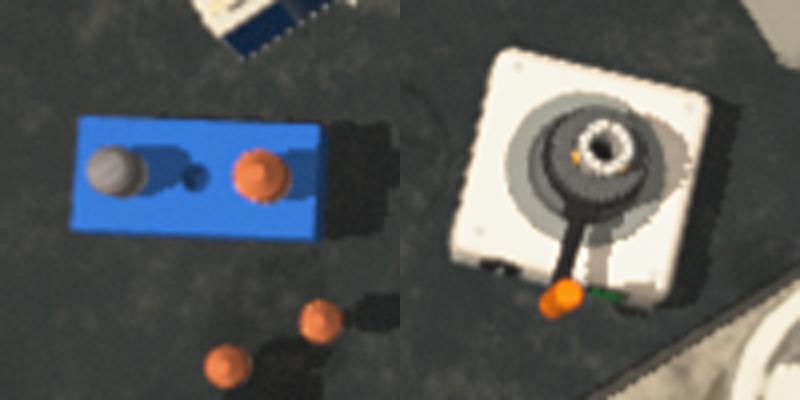

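View pics/sz.png

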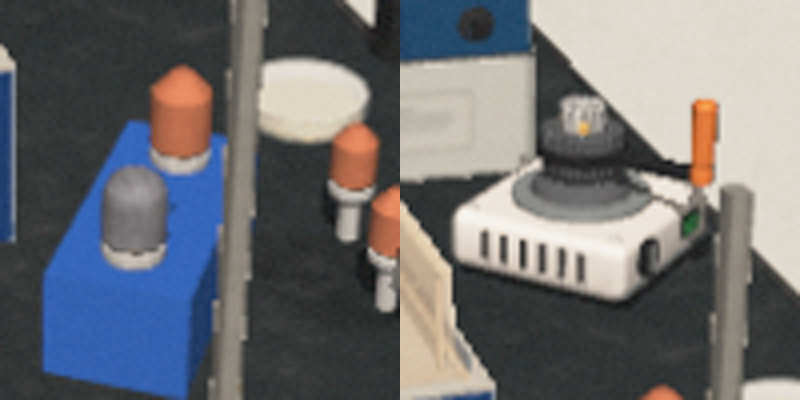

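```bash
python3 -m pendant '[[[0,-0.2,0.6,0,0,0],[0,-0.4,1,0,0,0],[0,-0.45,1,0.3,0,0],[0,-0.45,1,0.5,0,0],[0,-0.45,1,0.7,0,0]]]' 0.28
python3 - <<'E'
from h import *
show(); plan([.421,.312,.19],0)
print(atz([280.3,232.5],"top",.086), atz([280.3,219],"top",.086))
for cam in("side","top"):
    for q in ("point","mouth","lever_knob"):
        print(cam,q,[ (np.round(d["position"],4),round(d["score"],2)) for d in finder.spot_point(q,cam)[:2]])
E
```

```text
clock: 1.38
position: [0.3754, 0.3324, 0.2057]
ee_rot: [0.622, 0.336, 0.622, -0.336]
wrist_force: [-0.9, 0.7, 0.1]
opening: 0.0601
t 1.38 pos [0.3754 0.3324 0.2057] yaw_y 33.23 xax [ 0.0006 -0.0002 -1.    ] F [-0.89  0.71  0.06] T [-0.01 -0.03  0.01] op 0.0601 j [ 0.612 -0.022  1.482 -0.     1.68   0.032]
row [0.0784, 0.1348, 0.2105] [0.7385, 0.0004, -0.0007]
[0.4216 0.309  0.086 ] [0.4473 0.3088 0.086 ]
side point [(array([0.4202, 0.3108, 0.0464]), 0.69), (array([0.3286, 0.3341, 0.0234]), 0.64)]
side mouth [(array([0.5184, 0.0136, 0.0949]), 0.52)]
side lever_knob [(array([0.4462, 0.0367, 0.1029]), 0.52), (array([0.5176, 0.0154, 0.0011]), 0.26)]
top point [(array([0.4224, 0.3124, 0.0416]), 0.72), (array([0.3314, 0.3332, 0.0283]), 0.6)]
top mouth [(array([0.5195, 0.0162, 0.0934]), 0.52), (array([0.4421, 0.0378, 0.1001]), 0.22)]
top lever_knob [(array([0.4473, 0.0399, 0.1025]), 0.85)]
```

```bash
python3 -m pendant '[[[0.05,0.135,0.21,0.2,0,0],[0.1,0.135,0.21,0.4,0,0],[0.15,0.135,0.215,0.6,0,0],[0.2,0.135,0.215,0.738,0,0],[0.2,0.135,0.215,0.738,0,0]]]'
python3 - <<'E'
from h import *
import cv2
show(); s=get_state(); T=wristT(s)
cv2.imwrite("pics/w1.png",viewer.capture("wrist")[:,:,::-1])
for d in finder.spot_point("point","wrist")[:3]: print(d)
for P in ([.421,.311,.086],[.421,.311,.045]): print(proj(np.array(P),"wrist",T))
E
```

```text
clock: 2.3
position: [0.4192, 0.3144, 0.1645]
ee_rot: [0.504, 0.495, 0.504, -0.496]
wrist_force: [-0.1, 0.0, 0.4]
opening: 0.0601
t 2.3 pos [0.4192 0.3144 0.1645] yaw_y 0.96 xax [-0.0018 -0.001  -1.    ] F [-0.14  0.02  0.37] T [-0.07  0.02 -0.01] op 0.0601 j [0.535 0.043 1.499 0.    1.602 0.518]
{'position': [0.4198, 0.3116, 0.0435], 'score': 0.86}
{'position': [0.3569, 0.2869, 0.0219], 'score': 0.65}
[328.279  214.5249]
[327.9889 201.243 ]
```

View pics/w1.png

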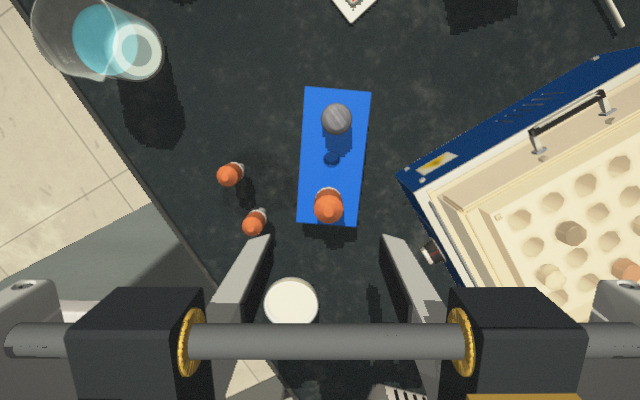

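```bash
python3 - <<'E'
from h import *
import cv2
T=wristT()
a=cv2.imread("pics/w1.png")
m=[d for d in finder.masks_of("point","wrist")[:3]]
for d in m:
    ys,xs=np.where(d["region"]); print(d["score"],xs.min(),xs.max(),ys.min(),ys.max(),d["region"].sum())
def outline(P,z0s):
    pass
pts=lambda P:[ [proj(np.array(P)+[r*np.cos(t),r*np.sin(t),z],"wrist",T) for t in np.linspace(0,2*np.pi,25)] for r,z in ((12.5e-3,.032),(12.5e-3,.008),(12.5e-3,0),(.002,.041))]
z=6; x0,y0=280,165
c=cv2.resize(a[y0:y0+80,x0:x0+100],None,fx=z,fy=z,interpolation=cv2.INTER_NEAREST)
for l in pts([.421,.311,.045]):
    cv2.polylines(c,[np.int32((np.array(l)-[x0-.5,y0-.5])*z)],1,(0,255,0),1)
cv2.imwrite("pics/w1z.png",c)
# top view
a=cv2.imread("pics/top0.png"); x0,y0=250,210
c2=cv2.resize(a[y0:y0+50,x0:x0+60],None,fx=10,fy=10,interpolation=cv2.INTER_NEAREST)
for r,zz in ((12.5e-3,.032),(12.5e-3,.008),(12.5e-3,0),(.002,.041)):
    l=[proj(np.array([.421,.311,.045])+[r*np.cos(t),r*np.sin(t),zz],"top") for t in np.linspace(0,2*np.pi,25)]
    cv2.polylines(c2,[np.int32((np.array(l)-[x0-.5,y0-.5])*10)],1,(0,255,0),1)
cv2.imwrite("pics/t1z.png",c2)
plan([.421,.312,.165],0)
E
```

```text
0.89 216 244 162 185 534
0.71 313 341 187 222 854
0.56 242 266 207 235 525
row [0.0054, 0.0048, 0.0135] [0.0203, -0.0007, -0.001]
```

View pics/w1z.png

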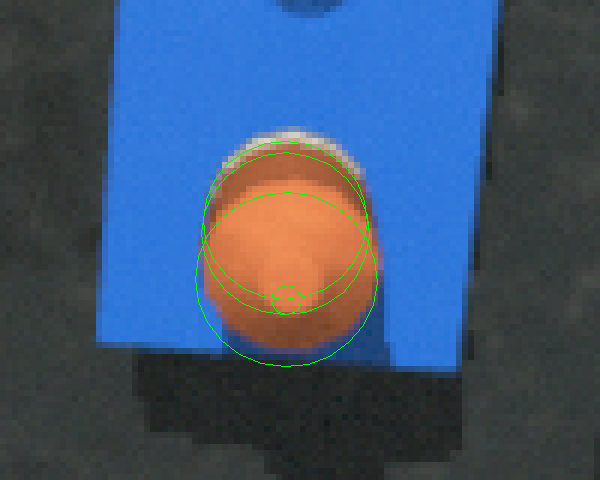

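View pics/t1z.png

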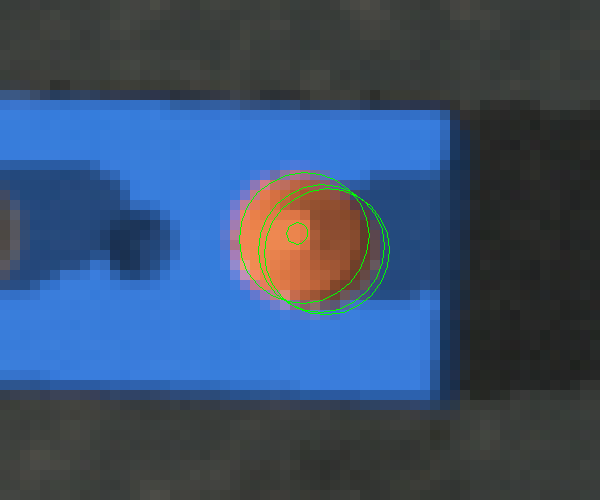

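```bash
python3 - <<'E'
from h import *
show(); plan([.4217,.3127,.050],0)
E
```

```text
t 2.45 pos [0.42   0.3147 0.1661] yaw_y 0.91 xax [ 0.0007  0.0006 -1.    ] F [ 0.36 -0.29  0.16] T [-0.05  0.03 -0.03] op 0.06 j [0.535 0.041 1.497 0.    1.602 0.519]
row [0.5805, 0.0079, 0.0104] [0.0203, -0.0007, -0.001]
```

```bash
python3 -m pendant '[[[0.1,0.008,0.0104,0.02,0,0],[0.3,0.008,0.0104,0.02,0,0],[0.48,0.008,0.0104,0.02,0,0],[0.58,0.008,0.0104,0.02,0,0],[0.58,0.008,0.0104,0.02,0,0]]]' -0.04
python3 - <<'E'
from h import *
show(); import cv2; cv2.imwrite("pics/w2.png",viewer.capture("wrist")[:,:,::-1])
E
```

```text
clock: 3.08
position: [0.4206, 0.3122, 0.0487]
ee_rot: [0.5, 0.499, 0.501, -0.5]
wrist_force: [-0.2, 0.2, -0.9]
opening: 0.045
t 3.08 pos [0.4206 0.3122 0.0487] yaw_y 0.09 xax [-0.0022 -0.0012 -1.    ] F [-0.19  0.15 -0.89] T [-0.01  0.06  0.  ] op 0.045 j [0.53  0.117 1.657 0.    1.371 0.529]
```

View pics/w2.png

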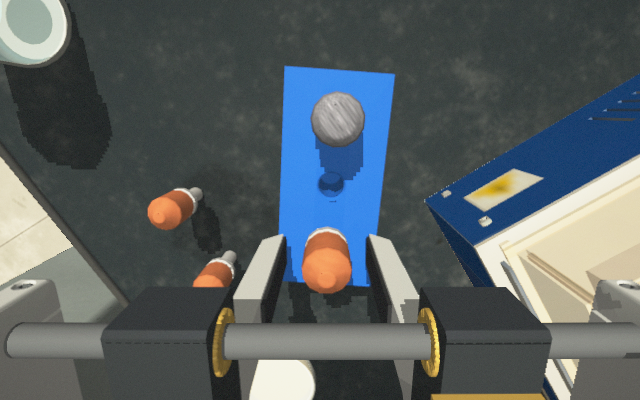

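```bash
python3 -m pendant '[[[0,0,0,0,0,0],[0,0,0,0,0,0],[0,0,0,0,0,0],[0,0,0,0,0,0]]]' -1
python3 - <<'E'
from h import *
show(); import cv2; cv2.imwrite("pics/w3.png",viewer.capture("wrist")[:,:,::-1])
E
```

```text
clock: 3.62
position: [0.422, 0.3134, 0.0517]
ee_rot: [0.5, 0.5, 0.5, -0.499]
wrist_force: [-2.3, -1.5, 5.8]
opening: 0.0242
t 3.62 pos [0.422  0.3134 0.0517] yaw_y 0.08 xax [ 0.0016  0.0017 -1.    ] F [-2.34 -1.46  5.78] T [-0.08  0.48 -0.02] op 0.0242 j [0.53  0.114 1.653 0.001 1.372 0.529]
```

View pics/w3.png

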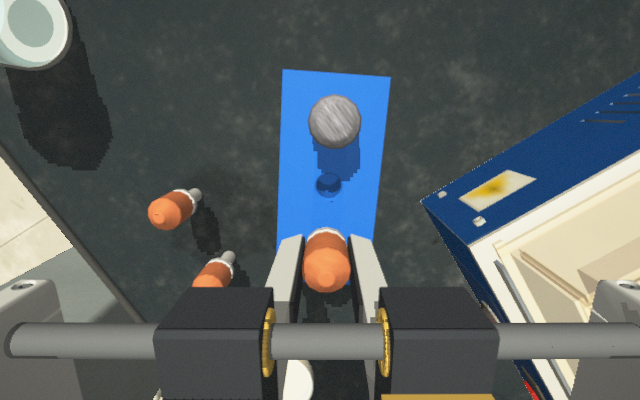

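```bash
python3 -m pendant '[[[-0.1,0,0,0,0,0],[-0.3,0,0,0,0,0],[-0.5,0,0,0,0,0],[-0.7,0,0,0,0,0],[-0.7,0,0.2,0,0,0]]]'
python3 - <<'E'
from h import *
show();  plan([.519,.015,.190],0)
E
```

```text
clock: 4.3
position: [0.4238, 0.2749, 0.1954]
ee_rot: [0.502, 0.502, 0.5, -0.495]
wrist_force: [0.6, 0.1, -1.5]
opening: 0.0242
t 4.3 pos [0.4238 0.2749 0.1954] yaw_y 0.27 xax [ 0.009   0.0055 -0.9999] F [ 0.65  0.15 -1.5 ] T [-0.11 -0.01  0.03] op 0.0242 j [ 0.462 -0.019  1.5    0.001  1.65   0.458]
row [0.0243, 0.4694, 1.3018] [0.006, -0.007, -0.0115]
```

```bash
python3 -m pendant '[[[0,0.05,0.15,0,0,0],[0,0.15,0.4,0,0,0],[0,0.25,0.65,0,0,0],[0,0.35,0.9,0,0,0],[0,0.4,1,0,-0.007,-0.0115]]]'
python3 - <<'E'
from h import *
show();  plan([.519,.015,.180],0)
E
```

```text
clock: 4.92
position: [0.5052, 0.0723, 0.1943]
ee_rot: [0.5, 0.499, 0.5, -0.5]
wrist_force: [0.4, 0.5, -0.8]
opening: 0.0241
t 4.92 pos [0.5052 0.0723 0.1943] yaw_y 0.07 xax [-0.0008 -0.0012 -1.    ] F [ 0.37  0.54 -0.77] T [-0.08  0.1   0.03] op 0.0241 j [ 0.032  0.002  1.481 -0.001  1.659  0.031]
row [0.072, 0.0685, 0.2866] [0.0016, 0.0016, 0.001]
```

```bash

python3 - <<'E'
from h import *
show(); viewer.capture("top"); show(); viewer.capture("top"); show();viewer.capture("top"); show(); plan([.519,.015,.180],0)
E
```

```text
t 4.92 pos [0.5052 0.0723 0.1943] yaw_y 0.07 xax [-0.0008 -0.0012 -1.    ] F [ 0.37  0.54 -0.77] T [-0.08  0.1   0.03] op 0.0241 j [ 0.032  0.002  1.481 -0.001  1.659  0.031]
t 4.97 pos [0.5063 0.0709 0.1941] yaw_y -0.0 xax [-0.0003 -0.0032 -1.    ] F [ 1.05 -2.23 -1.09] T [-0.19  0.02 -0.05] op 0.0243 j [ 0.03   0.004  1.48  -0.003  1.658  0.03 ]
t 5.03 pos [0.5054 0.0731 0.1941] yaw_y 0.05 xax [-0.0011 -0.0009 -1.    ] F [ 0.07 -0.43 -1.9 ] T [-0.06  0.07 -0.  ] op 0.024 j [ 0.033  0.003  1.481 -0.001  1.659  0.032]
t 5.08 pos [0.5048 0.0746 0.1942] yaw_y 0.15 xax [-0.0013  0.0003 -1.    ] F [-0.23 -0.08 -1.51] T [-0.    0.08  0.01] op 0.0239 j [0.035 0.002 1.481 0.    1.659 0.033]
row [0.071, 0.0703, 0.2981] [0.0033, -0.0003, 0.0017]
```

```bash
python3 -m pendant '[[[0.02,0.02,0.1,0,0,0],[0.04,0.05,0.2,0,0,0],[0.07,0.07,0.295,0,0,0],[0.07,0.07,0.295,0,0,0],[0.07,0.07,0.295,0,0,0]]]'
python3 - <<'E'
from h import *
import cv2
show(); T=wristT()
ims={c:viewer.capture(c)[:,:,::-1].copy() for c in("top","side","wrist")}
show()
for c in ims: cv2.imwrite(f"pics/{c}4.png",ims[c])
t=cv2.resize(ims["top"][130:230,385:485],(400,400),interpolation=2)
b=cv2.resize(ims["side"][110:210,290:390],(400,400),interpolation=2)
cv2.imwrite("pics/z4.png",np.hstack([t,b]))
E
```

```text
clock: 5.7
position: [0.5187, 0.0164, 0.1802]
ee_rot: [0.5, 0.499, 0.501, -0.499]
wrist_force: [0.0, 0.5, -1.5]
opening: 0.0243
t 5.7 pos [0.5187 0.0164 0.1802] yaw_y 0.18 xax [-0.0015  0.001  -1.    ] F [ 0.04  0.53 -1.52] T [-0.04  0.01 -0.  ] op 0.0243 j [-0.078  0.026  1.485  0.001  1.632 -0.081]
t 5.85 pos [0.5189 0.0164 0.1805] yaw_y 0.21 xax [-0.0008  0.0006 -1.    ] F [-0.46  0.54 -1.  ] T [-0.04  0.05 -0.05] op 0.0242 j [-0.078  0.025  1.485  0.001  1.632 -0.082]
```

View pics/z4.png

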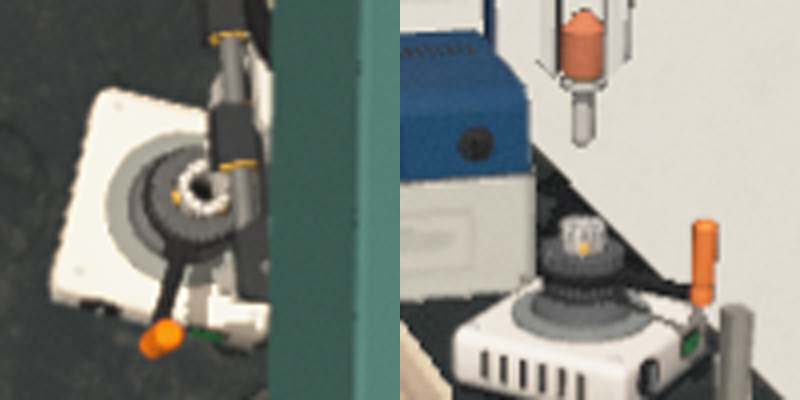

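View pics/wrist4.png

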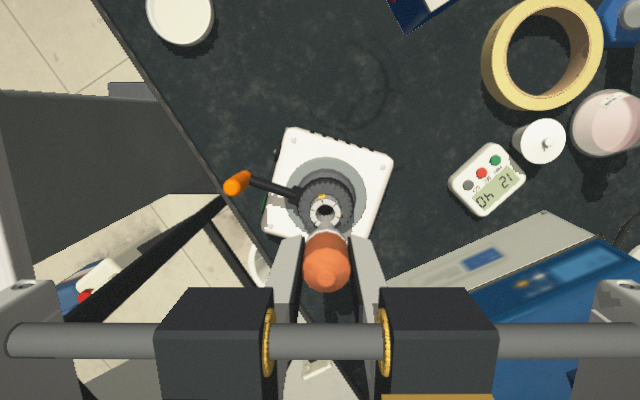

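```bash
cat > ov.py <<'E'
from h import *
import cv2
def overlay(fn,out,T,P,mouth,x0=285,y0=185,w=90,h=120,z=6):
    # P: origin of point in tool coords (x,y,z), mouth world
    a=cv2.imread(fn); c=cv2.resize(a[y0:y0+h,x0:x0+w],None,fx=z,fy=z,interpolation=cv2.INTER_NEAREST)
    M=viewer.camera_info("wrist")["mount"]
    def draw(pts,col): cv2.polylines(c,[np.int32((np.array(pts)-[x0-.5,y0-.5])*z)],1,col,1)
    th=np.linspace(0,2*np.pi,33)
    for r,hh in ((.0125,.032),(.0125,.005),(.002,.041)):
        draw([proj(np.array([P[0]-hh,P[1]+r*np.cos(t),P[2]+r*np.sin(t)]),"wrist",M) for t in th],(0,255,0))
    for r in (.0125,.0082,.007):
        draw([proj(np.array([mouth[0]+r*np.cos(t),mouth[1]+r*np.sin(t),.095]),"wrist",T) for t in th],(255,0,255))
    cv2.imwrite(out,c)
E
python3 - <<'E'
from ov import *
T=wristT()
overlay("pics/wrist4.png","pics/ov4.png",T,[.0055,0,0],[.519,.015])
for d in finder.spot_point("mouth","wrist"): print(d)
for d in finder.spot_point("lever_knob","wrist"): print(d)
for d in finder.spot_point("point","wrist"): print(d)
E
```

```text
{'position': [0.5172, 0.0105, 0.0987], 'score': 0.88}
{'position': [0.4471, 0.0397, 0.1002], 'score': 0.8}
{'position': [0.5166, 0.0116, 0.1771], 'score': 0.63}
```

View pics/ov4.png

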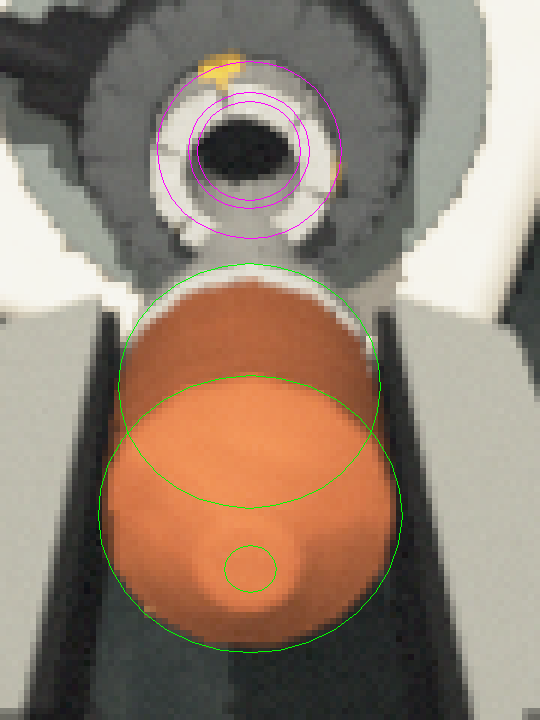

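```bash
python3 - <<'E'
from ov import *
T=wristT()
overlay("pics/wrist4.png","pics/ov5.png",T,[.0055,0,0],[.5183,.0145],x0=303,y0=188,w=45,h=45,z=16)
E
```

```text
(no output)
```

View pics/ov5.png

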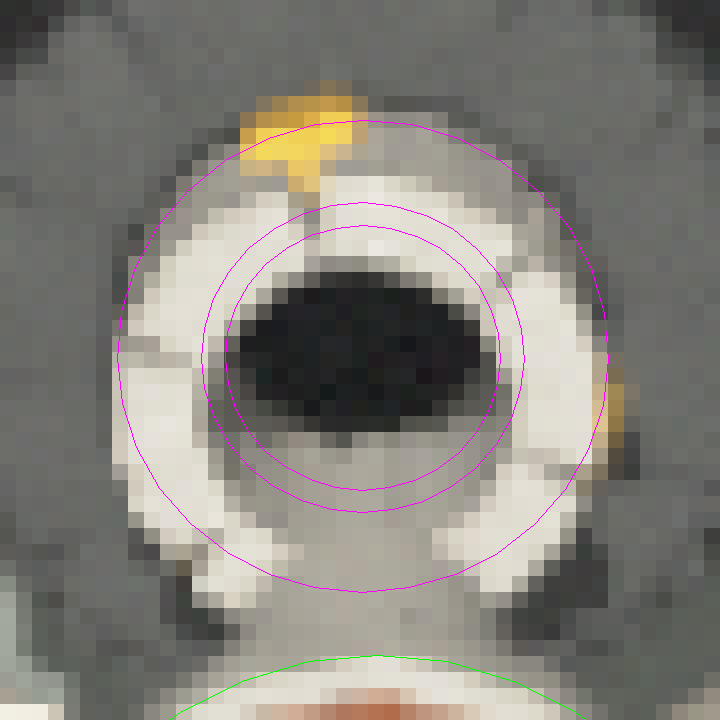

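```bash
python3 - <<'E'
from ov import *
M=viewer.camera_info("wrist")["mount"]
for r,L in ((.006,.031),(.006,.032),(.005,.032)):
  pts=np.array([proj(np.array([.0055+L,r*np.cos(t),r*np.sin(t)]),"wrist",M) for t in np.linspace(0,2*np.pi,33)])
  print(r,L,(pts.min(0)-[303-.5,188-.5])*16,(pts.max(0)-[303-.5,188-.5])*16)
show(); plan([.5182,.0133,.135],0)
E
```

```text
0.006 0.031 [233.2007 514.5358] [518.3589 784.2055]
0.006 0.032 [233.7596 507.1682] [517.7174 775.8118]
0.005 0.032 [257.4239 529.8396] [494.056  753.7064]
t 6.0 pos [0.5189 0.016  0.1804] yaw_y 0.18 xax [-0.001   0.0004 -1.    ] F [-0.12 -0.33 -1.39] T [-0.04  0.04 -0.01] op 0.0243 j [-0.079  0.026  1.485  0.     1.632 -0.082]
row [0.227, -0.0036, 0.0137] [0.004, -0.0005, 0.0012]
```

```bash
python3 -m pendant '[[[0.08,-0.0036,0.0137,0,0,0],[0.18,-0.0036,0.0137,0,0,0],[0.227,-0.0036,0.0137,0,0,0],[0.227,-0.0036,0.0137,0,0,0]]]'
python3 - <<'E'
from ov import *
show(); T=wristT()
ims={c:viewer.capture(c)[:,:,::-1].copy() for c in("side","wrist")}
show()
for c in ims: cv2.imwrite(f"pics/{c}5.png",ims[c])
w=cv2.resize(ims["wrist"][180:280,275:375],(400,400),interpolation=0)
b=cv2.resize(ims["side"][130:190,305:365],(400,400),interpolation=0)
cv2.imwrite("pics/z5.png",np.hstack([w,b]))
E
```

```text
clock: 6.5
position: [0.5174, 0.0133, 0.1336]
ee_rot: [0.5, 0.498, 0.502, -0.5]
wrist_force: [0.1, -0.5, -1.2]
opening: 0.0242
t 6.5 pos [0.5174 0.0133 0.1336] yaw_y 0.18 xax [-0.0036  0.0006 -1.    ] F [ 0.11 -0.49 -1.24] T [-0.08  0.05  0.01] op 0.0242 j [-0.084  0.043  1.56   0.     1.542 -0.087]
t 6.6 pos [0.5185 0.0133 0.1353] yaw_y 0.18 xax [-0.0004  0.0003 -1.    ] F [ 0.06 -0.87 -0.5 ] T [-0.08  0.03  0.02] op 0.024 j [-0.084  0.042  1.558  0.     1.542 -0.087]
```

View pics/z5.png

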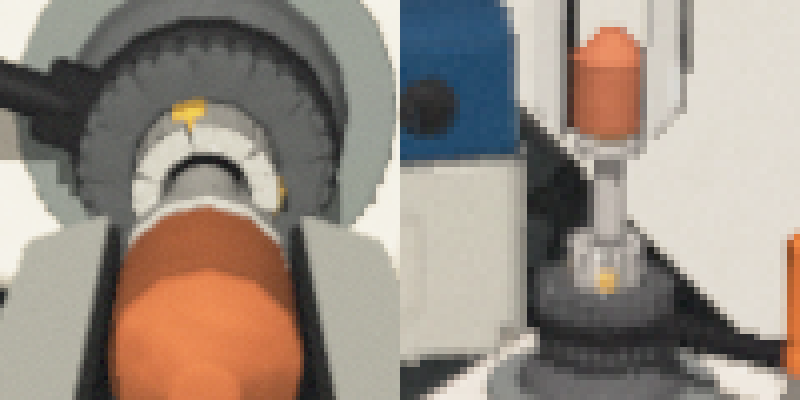

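```bash
python3 -m pendant '[[[0.01,0.0025,0,0,0,0],[0.02,0.0025,0,0,0,0],[0.035,0.0025,0,0,0,0],[0.05,0.0025,0,0,0,0]]]'
python3 - <<'E'
from ov import *
show()
E
```

```text
clock: 7.1
position: [0.5189, 0.0131, 0.1253]
ee_rot: [0.501, 0.499, 0.501, -0.499]
wrist_force: [-0.6, -1.6, -1.0]
opening: 0.024
t 7.1 pos [0.5189 0.0131 0.1253] yaw_y 0.18 xax [-0.0004 -0.     -1.    ] F [-0.59 -1.61 -0.99] T [-0.15  0.12 -0.04] op 0.024 j [-0.084  0.049  1.571 -0.     1.522 -0.087]
```

```bash
python3 -m pendant '[[[0.02,0,0,0,0,0],[0.04,0,0,0,0,0],[0.06,0,0,0,0,0],[0.075,0,0,0,0,0],[0.085,0,0,0,0,0]]]'
python3 - <<'E'
from ov import *
show();viewer.capture("side");show()
E
```

```text
clock: 7.72
position: [0.5188, 0.0131, 0.108]
ee_rot: [0.501, 0.499, 0.501, -0.499]
wrist_force: [-0.8, -0.4, -0.6]
opening: 0.0243
t 7.72 pos [0.5188 0.0131 0.108 ] yaw_y 0.18 xax [-0.0007 -0.0001 -1.    ] F [-0.77 -0.38 -0.59] T [-0.15  0.14 -0.01] op 0.0243 j [-0.084  0.059  1.596 -0.     1.488 -0.087]
t 7.78 pos [0.5187 0.0131 0.1078] yaw_y 0.18 xax [-0.001  -0.0001 -1.    ] F [-0.55 -0.09 -2.82] T [-0.12  0.11  0.02] op 0.0239 j [-0.084  0.059  1.596 -0.     1.488 -0.087]
```

```bash
python3 -m pendant '[[[0.005,0,0,0,0,0],[0.01,0,0,0,0,0],[0.015,0,0,0,0,0],[0.015,0,0,0,0,0]]]'

```

```text
clock: 8.28
position: [0.5188, 0.013, 0.1051]
ee_rot: [0.501, 0.499, 0.501, -0.499]
wrist_force: [-1.0, -1.2, 0.6]
opening: 0.0239
```

```bash
python3 -m pendant '[[[0.005,0,0,0,0,0],[0.01,0,0,0,0,0],[0.01,0,0,0,0,0]]]'

```

```text
clock: 8.65
position: [0.5189, 0.0128, 0.1034]
ee_rot: [0.501, 0.499, 0.501, -0.499]
wrist_force: [-2.1, -1.3, 3.5]
opening: 0.0238
```

```bash
python3 -m pendant '[[[0.005,0,0,0,0,0],[0.007,0,0,0,0,0],[0.007,0,0,0,0,0]]]'

```

```text
clock: 9.02
position: [0.5189, 0.0128, 0.1019]
ee_rot: [0.501, 0.499, 0.501, -0.5]
wrist_force: [-1.8, -1.6, 4.8]
opening: 0.0242
```

```bash
python3 -m pendant '[[[0.005,0,0,0,0,0],[0.007,0,0,0,0,0],[0.007,0,0,0,0,0]]]'

```

```text
clock: 9.4
position: [0.5189, 0.0127, 0.1016]
ee_rot: [0.501, 0.499, 0.5, -0.499]
wrist_force: [-4.6, -1.8, 8.4]
opening: 0.0242
```

```bash
python3 -m pendant '[[[0.005,0,0,0,0,0],[0.008,0,0,0,0,0],[0.009,0,0,0,0,0]]]'

```

```text
clock: 9.78
position: [0.5189, 0.0127, 0.1016]
ee_rot: [0.501, 0.499, 0.5, -0.499]
wrist_force: [-4.8, -1.9, 10.6]
opening: 0.0241
```

```bash
python3 -m pendant '[[[0.005,0,0,0,0,0],[0.008,0,0,0,0,0],[0.009,0,0,0,0,0]]]'

```

```text
clock: 10.15
position: [0.5189, 0.0127, 0.1016]
ee_rot: [0.501, 0.499, 0.5, -0.499]
wrist_force: [-5.3, -0.7, 10.9]
opening: 0.0241
```

```bash
python3 -m pendant '[[[0.006,0,0,0,0,0],[0.011,0,0,0,0,0],[0.013,0,0,0,0,0],[0.013,0,0,0,0,0]]]'
python3 - <<'E'
from ov import *
show(); T=wristT()
ims={c:viewer.capture(c)[:,:,::-1].copy() for c in("side","wrist")}
show()
for c in ims: cv2.imwrite(f"pics/{c}6.png",ims[c])
w=cv2.resize(ims["wrist"][180:280,275:375],(400,400),interpolation=0)
b=cv2.resize(ims["side"][140:200,305:365],(400,400),interpolation=0)
cv2.imwrite("pics/z6.png",np.hstack([w,b]))
E
```

```text
clock: 10.65
position: [0.5189, 0.0127, 0.1016]
ee_rot: [0.502, 0.499, 0.5, -0.499]
wrist_force: [-6.9, -1.2, 14.2]
opening: 0.0243
t 10.65 pos [0.5189 0.0127 0.1016] yaw_y 0.19 xax [ 0.0024 -0.0015 -1.    ] F [-6.9  -1.22 14.21] T [-0.25  1.44 -0.04] op 0.0243 j [-0.084  0.061  1.607 -0.001  1.471 -0.087]
t 10.75 pos [0.5189 0.0127 0.1016] yaw_y 0.19 xax [ 0.0024 -0.0015 -1.    ] F [-6.94 -0.58 12.74] T [-0.22  1.44 -0.  ] op 0.0239 j [-0.084  0.061  1.607 -0.001  1.471 -0.087]
```

View pics/z6.png

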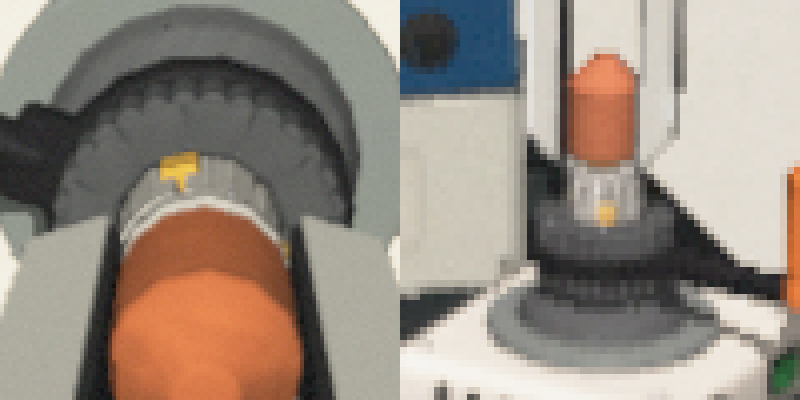

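```bash
python3 -m pendant '[[[0,0,0,0,0,0],[0,0,0,0,0,0]]]'; python3 -m pendant '[[[0,0,0,0,0,0],[0,0,0,0,0,0],[0,0,0,0,0,0],[0,0,0,0,0,0]]]' -0.04
python3 - <<'E'
from ov import *
show(); T=wristT()
ims={c:viewer.capture(c)[:,:,::-1].copy() for c in("side","wrist")}
show()
w=cv2.resize(ims["wrist"][180:280,275:375],(400,400),interpolation=0)
b=cv2.resize(ims["side"][140:200,305:365],(400,400),interpolation=0)
cv2.imwrite("pics/z7.png",np.hstack([w,b]))
E
```

```text
clock: 11.0
position: [0.5188, 0.0128, 0.1017]
ee_rot: [0.502, 0.499, 0.5, -0.499]
wrist_force: [-1.9, -1.1, 5.9]
opening: 0.0244
clock: 11.5
position: [0.5189, 0.0128, 0.1014]
ee_rot: [0.502, 0.499, 0.5, -0.499]
wrist_force: [-0.3, 0.4, 0.5]
opening: 0.0448
t 11.5 pos [0.5189 0.0128 0.1014] yaw_y 0.19 xax [ 0.0021 -0.0013 -1.    ] F [-0.32  0.39  0.54] T [-0.01  0.1  -0.02] op 0.0448 j [-0.084  0.061  1.607 -0.001  1.471 -0.087]
t 11.6 pos [0.5189 0.0128 0.1015] yaw_y 0.19 xax [ 0.0023 -0.0014 -1.    ] F [-0.11 -0.05 -0.8 ] T [-0.01  0.04 -0.02] op 0.0447 j [-0.084  0.061  1.607 -0.001  1.471 -0.087]
```

View pics/z7.png

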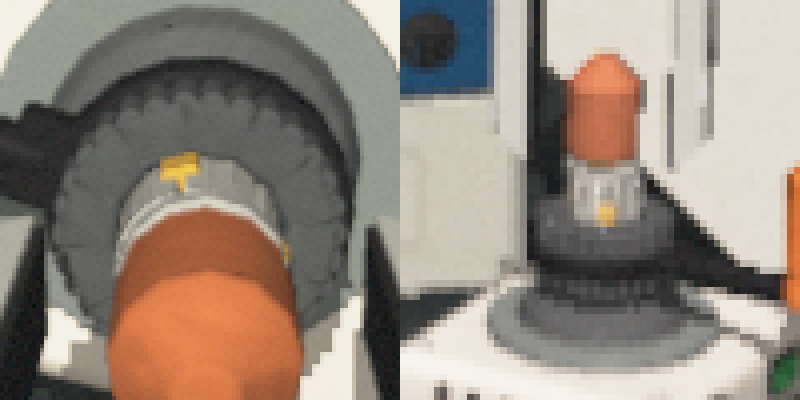

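```bash
python3 -m pendant '[[[-0.1,0,0,0,0,0],[-0.25,0,0,0,0,0],[-0.33,0,0,0,0,0],[-0.33,0,0,0,0,0]]]'; 
python3 - <<'E'
from ov import *
show(); plan([.4483,.0381,.165],70)
ims={c:viewer.capture(c)[:,:,::-1].copy() for c in("side","wrist")}
for c in ims: cv2.imwrite(f"pics/{c}8.png",ims[c])
for c in ims: 
  for d in finder.spot_point("point",c)+finder.spot_point("lever_knob",c): print(c,d)
E
```

```text
clock: 12.1
position: [0.5196, 0.0128, 0.1689]
ee_rot: [0.503, 0.5, 0.499, -0.498]
wrist_force: [0.1, -0.2, 0.3]
opening: 0.0455
t 12.1 pos [0.5196 0.0128 0.1689] yaw_y 0.19 xax [ 0.0054 -0.0016 -1.    ] F [ 0.07 -0.19  0.27] T [0.02 0.05 0.02] op 0.0455 j [-0.084  0.026  1.508 -0.001  1.603 -0.087]
row [0.0176, -0.3562, -0.1276] [-1.5513, 0.006, -0.0048]
side {'position': [0.3307, 0.3307, 0.0244], 'score': 0.73}
side {'position': [0.3512, 0.2859, 0.0235], 'score': 0.53}
side {'position': [0.5228, 0.011, 0.0952], 'score': 0.52}
side {'position': [0.4443, 0.0374, 0.1019], 'score': 0.62}
wrist {'position': [0.5148, 0.0131, 0.096], 'score': 0.85}
wrist {'position': [0.4471, 0.0385, 0.0976], 'score': 0.72}
```

View pics/wrist8.png

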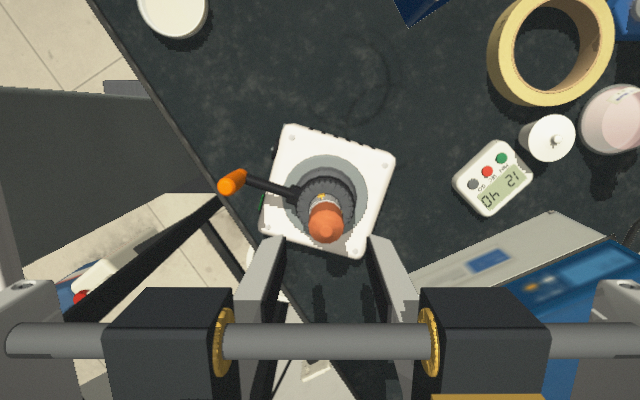

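```bash
python3 - <<'E'
from ov import *
T=wristT(); show()
a=cv2.imread("pics/wrist8.png"); x0,y0,z=205,155,12
c=cv2.resize(a[y0:y0+50,x0:x0+60],None,fx=z,fy=z,interpolation=0)
K=[.4483,.0381]
for h in (.112,.08): cv2.polylines(c,[np.int32((np.array([proj(np.array([K[0]+.007*np.cos(t),K[1]+.007*np.sin(t),h]),"wrist",T) for t in np.linspace(0,6.28,25)])-[x0-.5,y0-.5])*z)],1,(0,255,0),1)
cv2.imwrite("pics/k8.png",c)
E
```

```text
t 12.4 pos [0.5181 0.0129 0.1662] yaw_y 0.19 xax [-0.0001 -0.0011 -1.    ] F [ 0.53  0.1  -0.03] T [-0.08  0.04  0.  ] op 0.0451 j [-0.084  0.028  1.511 -0.001  1.603 -0.087]
```

View pics/k8.png

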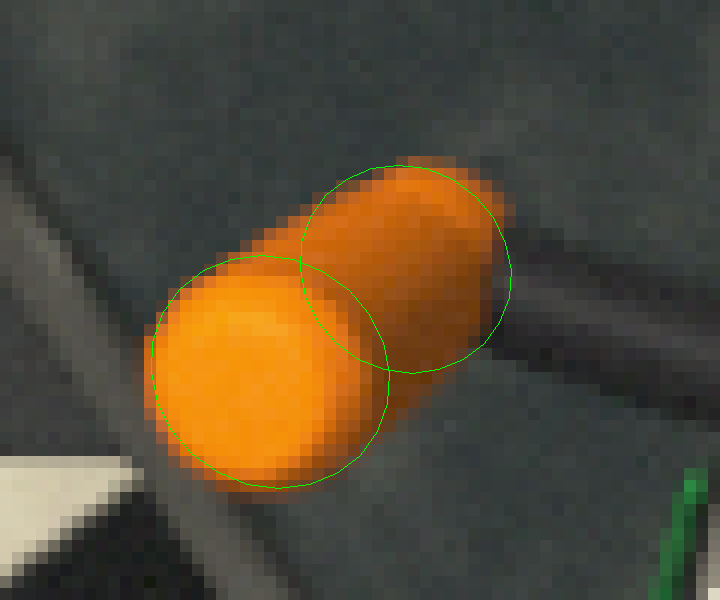

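```bash
python3 -m pendant '[[[0,-0.1,-0.04,-0.2,0,0],[0,-0.25,-0.09,-0.4,0,0],[0,-0.35,-0.127,-0.6,0,0],[0,-0.35,-0.127,-0.8,0,0],[0,-0.35,-0.127,-1,0,0]]]' -0.36; 
python3 - <<'E'
from ov import *
show(); plan([.448,.038,.14],70.4)
E
```

```text
clock: 13.02
position: [0.4474, 0.0382, 0.1657]
ee_rot: [0.654, 0.267, 0.655, -0.268]
wrist_force: [0.7, -0.0, -0.1]
opening: 0.0299
t 13.03 pos [0.4474 0.0382 0.1657] yaw_y 45.5 xax [-0.0008 -0.0011 -1.    ] F [ 0.71 -0.05 -0.13] T [-0.    0.06 -0.01] op 0.0299 j [-0.04  -0.128  1.661 -0.001  1.61  -0.834]
row [0.1284, 0.0014, 0.0029] [-0.5533, -0.0001, 0.0018]
```

```bash
python3 -m pendant '[[[0,0,0.003,-0.2,0,0],[0,0,0.003,-0.4,0,0],[0.06,0,0.003,-0.553,0,0],[0.128,0,0.003,-0.553,0,0],[0.128,0,0.003,-0.553,0,0]]]'; 
python3 - <<'E'
from ov import *
show(); 
cv2.imwrite("pics/w9.png",viewer.capture("wrist")[:,:,::-1]); cv2.imwrite("pics/s9.png",cv2.resize(viewer.capture("side")[100:220,280:440,::-1],(800,600)))
show(); plan([.448,.038,.086],70.4)
E
```

```text
clock: 13.65
position: [0.4466, 0.0378, 0.1381]
ee_rot: [0.695, 0.12, 0.698, -0.122]
wrist_force: [1.2, 0.0, -0.5]
opening: 0.0301
t 13.65 pos [0.4466 0.0378 0.1381] yaw_y 70.29 xax [-0.0047 -0.001  -1.    ] F [ 1.15  0.02 -0.47] T [-0.03  0.04  0.02] op 0.0301 j [-0.041 -0.115  1.704 -0.001  1.557 -1.268]
t 13.75 pos [0.4476 0.0378 0.1398] yaw_y 70.33 xax [-0.0015 -0.0011 -1.    ] F [-0.92 -0.14 -0.56] T [0.   0.01 0.01] op 0.0301 j [-0.041 -0.116  1.702 -0.001  1.557 -1.269]
row [0.269, 0.0019, 0.0016] [-0.0016, -0.0014, 0.002]
```

View pics/w9.png

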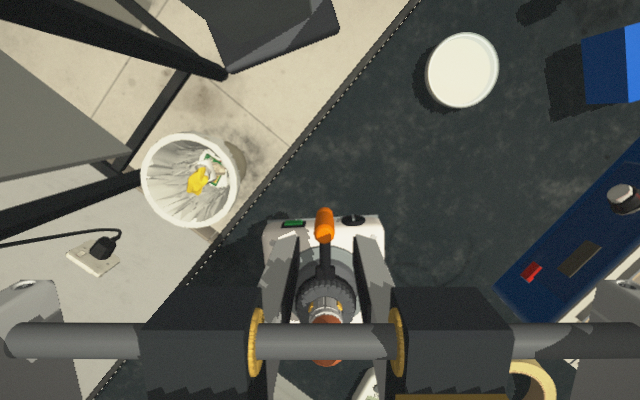

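View pics/s9.png

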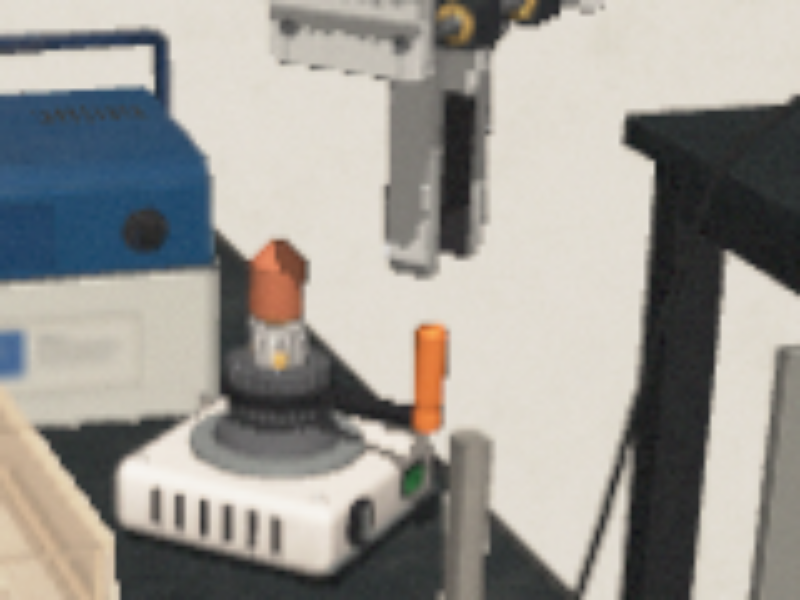

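```bash
python3 -m pendant '[[[0.05,0.002,0.002,0,0,0],[0.12,0.002,0.002,0,0,0],[0.2,0.002,0.002,0,0,0],[0.269,0.002,0.002,0,0,0],[0.269,0.002,0.002,0,0,0]]]'; 
python3 - <<'E'
from ov import *
show(); 
cv2.imwrite("pics/w10.png",viewer.capture("wrist")[:,:,::-1]); 
show(); 
E
```

```text
clock: 14.38
position: [0.4467, 0.038, 0.084]
ee_rot: [0.695, 0.12, 0.699, -0.121]
wrist_force: [-1.0, -0.1, 0.4]
opening: 0.0299
t 14.38 pos [0.4467 0.038  0.084 ] yaw_y 70.33 xax [-0.0053 -0.0009 -1.    ] F [-1.03 -0.1   0.43] T [-0.04  0.04  0.03] op 0.0299 j [-0.041 -0.079  1.782 -0.001  1.444 -1.268]
t 14.43 pos [0.4475 0.038  0.0851] yaw_y 70.32 xax [-0.0033 -0.001  -1.    ] F [-0.37  0.54  0.62] T [0.02 0.01 0.04] op 0.0299 j [-0.041 -0.08   1.78  -0.001  1.445 -1.268]
```

View pics/w10.png

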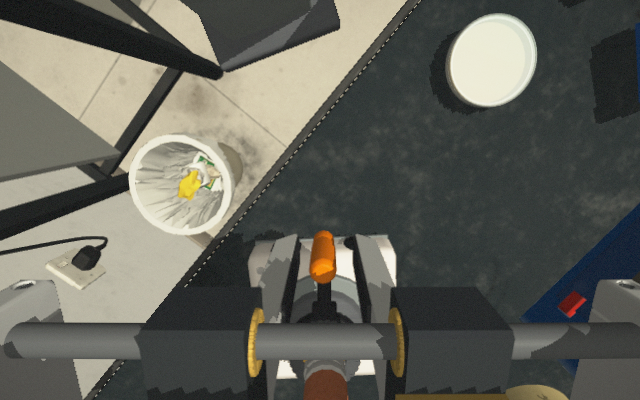

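```bash
cat > k.py <<'E'
from h import *
import sys
A=np.array([.5189,.0128])
def kn(n=1,dth=None,half=.010):
    Fs=[];Ps=[]
    for i in range(n):
        s=get_state(); Fs.append(s["wrist_force"]);Ps.append(s["position"])
        if i<n-1: viewer.capture("side")
    F=np.mean(Fs,0); P=np.mean(Ps,0); r=Rt(s).as_matrix(); yv=r[:,1]; yaw=np.degrees(np.arctan2(yv[1],yv[0]))
    k=P[:2]-yv[:2]*(half-.007); d=k-A
    print("t %.2f yaw %.2f knob th %.2f r %.4f z %.4f Ftan %.2f (reaction) Fz %.2f Frad %.2f op %.4f"%(s["clock"],yaw,np.degrees(np.arctan2(d[1],d[0])),np.hypot(*d),P[2],-F@yv,F[2],F@r[:,2],s["opening"]))
kn(int(sys.argv[1]) if len(sys.argv)>1 else 1)
E
python3 -m pendant '[[[0,0,0,0,0,0],[0,0.016,0,0.05,0,0],[0,0.033,0.0014,0.11,0,0],[0,0.049,0.003,0.165,0,0],[0,0.065,0.0057,0.222,0,0]]]' -0.574; python3 k.py 3
```

```text
clock: 15.05
position: [0.4528, 0.0479, 0.0857]
ee_rot: [0.683, 0.179, 0.684, -0.184]
wrist_force: [-1.7, -5.9, 0.4]
opening: 0.02
t 15.15 yaw 60.32 knob th 154.11 r 0.0750 z 0.0857 Ftan 5.40 (reaction) Fz 0.42 Frad 1.10 op 0.0201
```

```bash
python3 -m pendant '[[[0,0.016,0,0.03,0,0],[0,0.03,0.0012,0.06,0,0],[0,0.045,0.0025,0.1,0,0],[0,0.06,0.004,0.13,0,0],[0,0.07,0.005,0.15,0,0]]]'; python3 k.py 2
```

```text
clock: 15.78
position: [0.4596, 0.0589, 0.0856]
ee_rot: [0.67, 0.218, 0.673, -0.224]
wrist_force: [-3.7, -4.5, 2.0]
opening: 0.0198
t 15.82 yaw 53.55 knob th 144.34 r 0.0751 z 0.0856 Ftan 5.01 (reaction) Fz 1.35 Frad -0.80 op 0.0203
```

```bash
python3 -m pendant '[[[0,0.012,0,0.03,0,0],[0,0.02,0.0006,0.06,0,0],[0,0.028,0.001,0.08,0,0],[0,0.032,0.001,0.09,0,0]]]'; python3 k.py 1
```

```text
clock: 16.32
position: [0.463, 0.0628, 0.0856]
ee_rot: [0.662, 0.241, 0.665, -0.249]
wrist_force: [-3.2, -4.7, 0.0]
opening: 0.02
t 16.32 yaw 49.51 knob th 140.47 r 0.0750 z 0.0856 Ftan 5.64 (reaction) Fz 0.04 Frad 0.67 op 0.0200
```

```bash
python3 -m pendant '[[[0,0.012,0,0.03,0,0],[0,0.02,0.0006,0.06,0,0],[0,0.028,0.001,0.08,0,0],[0,0.032,0.001,0.09,0,0]]]'; python3 k.py 1
```

```text
clock: 16.82
position: [0.4665, 0.0663, 0.0856]
ee_rot: [0.653, 0.263, 0.656, -0.273]
wrist_force: [-2.4, -4.8, -0.4]
opening: 0.0202
t 16.82 yaw 45.47 knob th 136.70 r 0.0749 z 0.0856 Ftan 5.09 (reaction) Fz -0.36 Frad 1.65 op 0.0202
```

```bash
python3 -m pendant '[[[0,0.012,0,0.03,0,0],[0,0.02,0.0006,0.06,0,0],[0,0.028,0.001,0.08,0,0],[0,0.032,0.001,0.09,0,0]]]'; python3 k.py 1
```

```text
clock: 17.32
position: [0.4702, 0.0695, 0.0855]
ee_rot: [0.643, 0.284, 0.646, -0.297]
wrist_force: [-2.6, -3.9, 1.1]
opening: 0.0201
t 17.32 yaw 41.43 knob th 132.93 r 0.0747 z 0.0855 Ftan 4.56 (reaction) Fz 1.11 Frad 1.17 op 0.0201
```

```bash
python3 -m pendant '[[[0,0.012,0,0.02,0,0],[0,0.02,0.0006,0.05,0,0],[0,0.028,0.0008,0.07,0,0],[0,0.032,0.0008,0.08,0,0]]]'; python3 k.py 1
```

```text
clock: 17.82
position: [0.4741, 0.0725, 0.0855]
ee_rot: [0.633, 0.303, 0.637, -0.318]
wrist_force: [-3.4, -5.0, 1.0]
opening: 0.0203
t 17.82 yaw 37.84 knob th 129.16 r 0.0747 z 0.0855 Ftan 5.80 (reaction) Fz 1.02 Frad 1.83 op 0.0203
```

```bash
python3 -m pendant '[[[0,0.012,0,0.02,0,0],[0,0.02,0.0006,0.05,0,0],[0,0.028,0.0008,0.07,0,0],[0,0.032,0.0008,0.08,0,0]]]'; python3 k.py 1
```

```text
clock: 18.32
position: [0.4782, 0.0753, 0.0854]
ee_rot: [0.623, 0.322, 0.627, -0.339]
wrist_force: [-2.9, -4.8, 1.2]
opening: 0.0202
t 18.32 yaw 34.25 knob th 125.37 r 0.0746 z 0.0854 Ftan 5.19 (reaction) Fz 1.22 Frad 2.35 op 0.0202
```

```bash
python3 -m pendant '[[[0,0.012,0,0.02,0,0],[0,0.02,0.0006,0.05,0,0],[0,0.028,0.0008,0.07,0,0],[0,0.032,0.0008,0.08,0,0]]]'; python3 k.py 1
```

```text
clock: 18.82
position: [0.4824, 0.0777, 0.0854]
ee_rot: [0.612, 0.34, 0.617, -0.36]
wrist_force: [-4.1, -4.5, 2.2]
opening: 0.0199
t 18.82 yaw 30.66 knob th 121.63 r 0.0744 z 0.0854 Ftan 5.85 (reaction) Fz 2.23 Frad 1.82 op 0.0199
```

```bash
python3 -m pendant '[[[0,0.012,0,0.02,0,0],[0,0.02,0,0.05,0,0],[0,0.028,0,0.07,0,0],[0,0.032,0,0.08,0,0]]]'; python3 k.py 1
```

```text
clock: 19.32
position: [0.4869, 0.0799, 0.0854]
ee_rot: [0.601, 0.358, 0.606, -0.38]
wrist_force: [-2.9, -4.1, 1.4]
opening: 0.0201
t 19.32 yaw 27.07 knob th 117.82 r 0.0744 z 0.0854 Ftan 4.50 (reaction) Fz 1.40 Frad 2.30 op 0.0201
```

```bash
python3 -m pendant '[[[0,0.012,0,0.02,0,0],[0,0.02,0,0.05,0,0],[0,0.028,0,0.07,0,0],[0,0.032,0,0.08,0,0]]]'; python3 k.py 1
```

```text
clock: 19.82
position: [0.4913, 0.0818, 0.0853]
ee_rot: [0.589, 0.375, 0.594, -0.4]
wrist_force: [-4.5, -4.0, 1.8]
opening: 0.0203
t 19.82 yaw 23.48 knob th 114.11 r 0.0742 z 0.0853 Ftan 5.77 (reaction) Fz 1.77 Frad 1.85 op 0.0203
```

```bash
python3 -m pendant '[[[0,0.012,0,0.02,0,0],[0,0.02,0,0.05,0,0],[0,0.028,0,0.07,0,0],[0,0.032,0,0.08,0,0]]]'; python3 k.py 2
```

```text
clock: 20.32
position: [0.4957, 0.0832, 0.0853]
ee_rot: [0.576, 0.392, 0.582, -0.42]
wrist_force: [-5.0, -4.5, 2.4]
opening: 0.0202
t 20.38 yaw 19.88 knob th 110.50 r 0.0741 z 0.0853 Ftan 6.06 (reaction) Fz 2.13 Frad 2.46 op 0.0197
```

```bash
python3 -m pendant '[[[0,0.012,0,0.02,0,0],[0,0.02,0,0.05,0,0],[0,0.028,0,0.07,0,0],[0,0.032,0,0.08,0,0]]]'; python3 k.py 2
```

```text
clock: 20.88
position: [0.4999, 0.0843, 0.0852]
ee_rot: [0.562, 0.408, 0.569, -0.439]
wrist_force: [-5.7, -5.1, 2.4]
opening: 0.0202
t 20.93 yaw 16.27 knob th 107.15 r 0.0740 z 0.0852 Ftan 7.11 (reaction) Fz 2.37 Frad 2.75 op 0.0201
```

```bash
python3 -m pendant '[[[0,0.012,0,0.02,0,0],[0,0.02,0,0.05,0,0],[0,0.028,-0.001,0.07,0,0],[0,0.032,-0.001,0.08,0,0]]]'; python3 k.py 3
```

```text
clock: 21.42
position: [0.5039, 0.085, 0.0851]
ee_rot: [0.548, 0.424, 0.556, -0.459]
wrist_force: [-6.5, -4.5, 4.2]
opening: 0.0201
t 21.52 yaw 12.69 knob th 104.03 r 0.0738 z 0.0852 Ftan 7.31 (reaction) Fz 3.86 Frad 3.14 op 0.0203
```

```bash
python3 -m pendant '[[[0,0.012,-0.001,0.01,0,0],[0,0.02,-0.002,0.02,0,0],[0,0.028,-0.002,0.03,0,0],[0,0.03,-0.002,0.03,0,0]]]'; python3 k.py 3
```

```text
clock: 22.02
position: [0.5071, 0.0857, 0.0851]
ee_rot: [0.542, 0.428, 0.552, -0.467]
wrist_force: [-7.6, -4.8, 4.8]
opening: 0.0204
t 22.12 yaw 11.36 knob th 101.54 r 0.0738 z 0.0851 Ftan 8.22 (reaction) Fz 4.45 Frad 2.79 op 0.0201
```

```bash
python3 -m pendant '[[[0,0.012,-0.001,0.01,0,0],[0,0.02,-0.002,0.02,0,0],[0,0.025,-0.002,0.03,0,0],[0,0.025,-0.002,0.03,0,0]]]'; python3 k.py 3
```

```text
clock: 22.62
position: [0.5091, 0.086, 0.085]
ee_rot: [0.536, 0.432, 0.547, -0.476]
wrist_force: [-8.0, -4.1, 3.7]
opening: 0.02
t 22.73 yaw 10.03 knob th 99.98 r 0.0738 z 0.0850 Ftan 8.67 (reaction) Fz 3.98 Frad 2.69 op 0.0202
```

```bash
python3 -m pendant '[[[0,-0.005,0,0,0,0],[0,-0.015,0,0,0,0],[0,-0.015,0,0,0,0]]]' -0.36; python3 k.py 1
python3 - <<'E'
from ov import *
cv2.imwrite("pics/w11.png",viewer.capture("wrist")[:,:,::-1]); show()
E
```

```text
clock: 23.1
position: [0.5064, 0.0858, 0.0854]
ee_rot: [0.536, 0.433, 0.547, -0.475]
wrist_force: [-0.8, 0.9, 0.5]
opening: 0.0301
t 23.10 yaw 10.05 knob th 102.02 r 0.0741 z 0.0854 Ftan 0.61 (reaction) Fz 0.47 Frad -1.04 op 0.0301
t 23.15 pos [0.5064 0.0857 0.0854] yaw_y 10.05 xax [-0.0507 -0.0361 -0.9981] F [ 0.85  0.06 -0.3 ] T [-0.03  0.02 -0.02] op 0.0302 j [ 0.079  0.106  1.593 -0.032  1.496 -0.094]
```

View pics/w11.png

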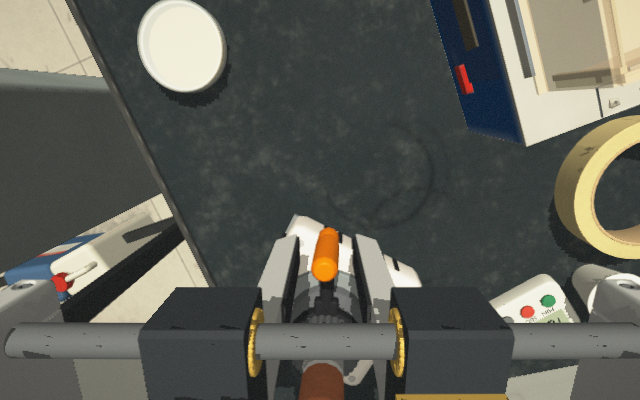

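```bash
python3 - <<'E'
from h import *
s=get_state(); plan(s["position"]+np.array([0,0,.08]),10)
E
```

```text
row [-0.3992, -0.0225, 0.0107] [0.002, 0.034, 0.0716]
```

```bash
python3 -m pendant '[[[-0.05,-0.003,0.001,0,0,0],[-0.15,-0.008,0.004,0,0,0],[-0.28,-0.016,0.007,0,0.02,0.04],[-0.4,-0.0225,0.0107,0,0.034,0.07],[-0.4,-0.0225,0.0107,0,0.034,0.07]]]'
python3 - <<'E'
from ov import *
show(); T=wristT()
cv2.imwrite("pics/w12.png",viewer.capture("wrist")[:,:,::-1]); cv2.imwrite("pics/s12.png",cv2.resize(viewer.capture("side")[100:220,280:440,::-1],(800,600)))
for c in("wrist","side"):
  print([np.round(d["position"],4) for q in("point","mouth","lever_knob") for d in finder.spot_point(q,c)[:3]])
show()
E
```

```text
clock: 23.78
position: [0.5079, 0.0856, 0.1688]
ee_rot: [0.543, 0.455, 0.541, -0.453]
wrist_force: [-0.2, -0.2, -0.2]
opening: 0.03
t 23.77 pos [0.5079 0.0856 0.1688] yaw_y 10.06 xax [ 0.005   0.0002 -1.    ] F [-0.2  -0.16 -0.23] T [-0.04  0.01 -0.02] op 0.03 j [ 0.057  0.016  1.518 -0.     1.603 -0.119]
[array([0.5167, 0.0126, 0.0946]), array([ 0.3852,  0.1848, -0.0012]), array([0.5162, 0.0119, 0.0963]), array([0.5053, 0.0874, 0.1   ])]
[array([ 0.4238,  0.3551, -0.0016]), array([0.521 , 0.0113, 0.0917]), array([0.3275, 0.3324, 0.0225]), array([0.5215, 0.011 , 0.0982]), array([0.505 , 0.0878, 0.1003]), array([0.5154, 0.0157, 0.0016])]
t 24.18 pos [0.506  0.0858 0.1645] yaw_y 10.1 xax [-0.0034 -0.0004 -1.    ] F [ 0.48 -0.22  0.16] T [-0.05  0.02 -0.04] op 0.0302 j [ 0.058  0.02   1.523 -0.     1.603 -0.119]
```

View pics/w12.png

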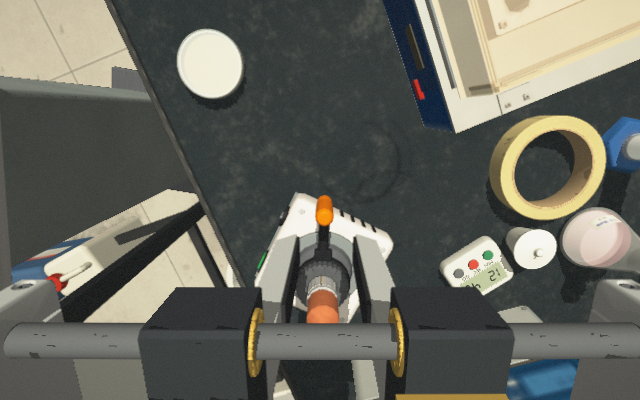

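View pics/s12.png

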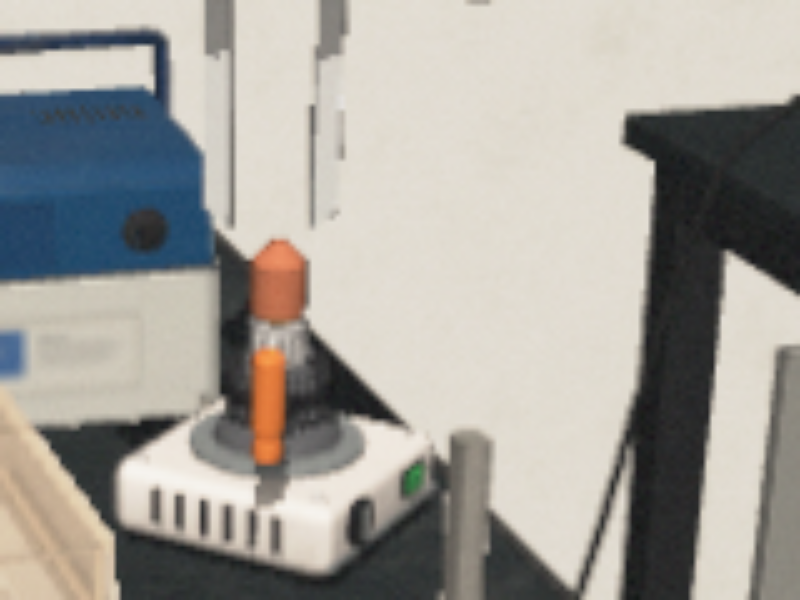

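```bash
python3 - <<'E'
from h import *
from cell import order
show(); print(order.close_job())
E
```

```text
t 24.18 pos [0.506  0.0858 0.1645] yaw_y 10.1 xax [-0.0034 -0.0004 -1.    ] F [ 0.48 -0.22  0.16] T [-0.05  0.02 -0.04] op 0.0302 j [ 0.058  0.02   1.523 -0.     1.603 -0.119]
the job is handed in; nothing more can be done
None
```

The grinding point is seated in the collet and gripped, and I handed the job in at 24.2 s; no verdict came back.

- **Seating:** I took the large terracotta point from the block and pressed its shank home. It stopped hard, with no further movement between 8 N and 14 N of push, well under the 30 N limit. The camera pictures show it upright with its collar on the mouth. The network put it at z about 0.095 m in the wrist view and 0.092 m in the side view. The wrist value matches the mouth height; the side value is 3 mm low, within its usual error.
- **Clamping:** I swung the knob about 60° clockwise. The force stayed near 5.3 N until roughly 110–113°, then rose, and I stopped at 8.6–8.7 N, just under the 9 N target. The jaw force itself could not be measured. Interpolating from the stated limits gives roughly 65–85 N, against the 45–135 N allowed.
- **Letting go:** The gripper is clear above the knob and the wrist force is back to about zero. The dish and timer look unmoved. I did not look at the felt bob again after taking the point out of the block.

The force readings carried about 1 N of noise. The force rose a little more slowly per degree than the task text states (about 0.25 N against 0.33 N), so the exact angle where the jaws met the shank is uncertain by a few degrees. The tool also tilted about 3.6° during the last part of the swing.

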